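# Set up the sole-marking jig: locating pin, then template

### The arm

A 6-joint arm with a two-finger parallel gripper is mounted at the origin on the work surface. World frame = base frame: x ahead of the robot, y to its left, z up, the work surface at z = 0. Lengths are in m, angles in rad, forces in N, time in s.
With the tool pointing down it reaches from about 0.35 to 0.725 m from the base axis. Payload 4.3 kg.
Tool frame: the origin (TCP) lies midway between the tips of the shut fingers; the grasp point (between the pads) lies 19 mm behind it; y points along the fingers, z is the direction in which the jaws open and shut, and the axes are right-handed (so a half turn about y gives the same grasp; the last joint's range is limited). The gripper opens to 85 mm and grips with 20 to 120 N. Pads are 22 mm wide; open, the fingers measure 114 mm over their backs; the gripper's body (76 mm by 85 mm) begins 54 mm behind the grasp point. The pads swing forward as they close: fully open they stand 13 mm farther back than shut.
Start: joints at [1.106, 0.377, 0.081, 1.274, 0, 1.46], TCP at [0.2, 0.539, 0.231] pointing down, gripper open.
Joint ranges: [-2.72, 2.72], [-0.84, 1.66], [-1.02, 1.22], [-1.77, 2.12], [-1.37, 1.28], [-3.14, 3.14]. Speed limits (rad/s): [2.57, 2.57, 3.14, 3.14, 3.14, 3.14].

### API

Orientations are given as a unit quaternion [w, x, y, z].
In Python, from plant import robot gives the robot as it stands. The module is installed in compiled form; this text tells all that it offers.
- The arm moves only by the tool carry_out, never from a script. Its arguments are lists of equal length, an entry for each row: "dp": the shift along the tool's x, y, z in mm, a list of three; "rot": the turn, a rotation vector about the tool's x, y, z in rad, a list of three. A call has 1 to 10 rows; each row shifts and turns the commanded pose from where the row before left it, along the tool's axes as they then stand; what a row does not reach is not made up. A row lasts 1/10 s, in which the tool goes at most 50 mm and 8.59 degrees, less where a joint would pass 70% of its speed; a pose out of reach is approached as far as the arm can. A call is refused whole if a number of a shift passes 50 or a number of a turn 0.15, either way. A call with a gripper value outside its range is refused whole. "fingers" is the opening, from 0 (shut) to 1 (fully open), set as the call begins (left out, the last holds). The fingers move at their own pace and stop on an object; "squeeze" is the grip in N (left out, the last holds). Time passes only in rows, so rows that do not move let the fingers close. It gives the time, the measured TCP pose, the force and the opening at its end, in the units of the state.
- robot.get_obs(): the state, without advancing time (a new reading comes with each control period).
- robot.get_image(name): name is "side" or "top" or "wrist"; returns a dict with "frame" (384x512x3 uint8, red, green, blue), "z_map" (384x512 float32, m along the optical axis (not along the pixel's ray), 0 where there is no reading), "fx", "fy", "cx", "cy" (pixels), "dist" ([k1, k2, p1, p2, k3] as OpenCV has them; the pictures are not rectified), "R" (3x3) and "t" (3): a world point X has camera coordinates R X + t. Camera axes: x right, y down, z forward; pixel columns grow to the right and rows downward; lengths in m; the calibration is good to about 2 mm. A picture is of the moment at which its call begins.
- robot.job_done(): hands the job in, once; it reports no verdict.
The state is a dict: "clock": time; "joints": joint angles; "joint_vel": joint speeds; "joint_efforts": joint torques, N m; "position": TCP position; "eef_rot": TCP orientation; "contact_force": force on the tool from outside, world axes, zero at the start; "moment": the same for the moment, N m; "grip_width": opening from 0.0 (shut) to 1.0 (fully open).
Only numpy, scipy, OpenCV 4.12 (cv2) and the standard library are available. Lean on these libraries where they do the work, as an engineer would, in place of code of your own. Each camera call takes 0.05 s, during which the arm holds its last target. There are 200 camera calls.

### The job

Set up the sole-marking jig: take the steel locating pin out of its wooden rest and stand it, foot down and fully home, in the unmarked blind hole somewhere along the dark strip in the jig's bed (slide its foot along the strip and you will feel it drop in). Then put the plywood sole template over the pin through its heel hole, so that it lies flat on the bed and in line with it (toe towards either end), and let go. Leave the other things on the bench where they are.

Things in the scene. Friction and masses are not known exactly. Their poses are not given: they have to be found in the camera images.
- bed: the jig's bed: aluminium block fixed to the bench, 300 mm long (its x axis), 110 mm wide (y), top 40 mm above the bench; origin at the centre of its underside, z up. A channel 150 mm long, 42 mm wide and 2 mm deep runs along the middle of its top; the channel's floor is a dark steel strip, locked at a different place for each shoe size
- channel (a point): middle of the channel's floor, 38 mm above the bench, axes as the bed's. The strip's one blind round hole (22 mm wide, 2 mm chamfer, 30 mm deep, bottom 8 mm above the bench) lies on the centre line (y = 0), anywhere within 35 mm of this point along x: its place is not measured and differs each time. With the pin home its top is 108 mm above the bench
- rest: wooden block 80 x 80 x 40 mm fixed to the bench, origin at the centre of its underside, with a 24 mm hole in the middle of its top, 30 mm deep, in which the pin stands at the start
- pin: plain round steel locating pin, 20 mm in diameter, 100 mm long, about 0.22 kg; origin at the centre of its foot (lower end), z axis along it towards its top. The foot tapers over its last 6 mm to 10 mm in diameter; the top edge is bevelled by 3 mm. At the start it stands in the rest, foot 10 mm and top 110 mm above the bench
- template: plywood sole template, 8 mm thick, 182 mm long, about 0.16 kg: heel 64 mm square, waist 58 mm wide, round toe of 40 mm radius. Origin on its underside at the centre of the heel hole (26 mm, through); x axis along the sole to the toe (toe end at x = 150 mm, heel end at -32 mm), z up. At the start it lies flat on the bench, grip up
- grip (a point): middle of the dark wooden grip bar on top of the template, 75 mm from the heel hole towards the toe and 27 mm above the underside; the bar is 60 mm long (x), 18 mm thick (y) and reaches from 8 to 46 mm above the underside; axes as the template's
- last: wooden shoe last (foot-shaped form) about 165 mm long, 75 mm tall at the ankle; bystander; origin on its underside, 20 mm from the ankle post's axis towards the toe
- hammer: cobbler's hammer lying on the table; bystander; origin on its underside at mid length
- tin: round tin with a paper band, 70 mm across, 90 mm tall; bystander; origin at the centre of its underside
- cone: white thread cone, 64 mm across the foot, 130 mm tall; bystander; origin at the centre of its underside
- awl: screwdriver-like awl lying on the table; bystander; origin on its underside at mid length
- cup: white cup 80 mm across, 100 mm tall; bystander; origin at the centre of its underside
There are look-alikes about, which are no part of the job. What is shaped like the template but blue is not meant.

How it is judged:
On the way:
1. the pin stands fully home in the hole of the bed (height (world z) of pin below 0.013 m and angle between pin's own z axis and vertical below 0.12 rad and x of pin in the frame of bed between -0.05 and 0.05 m and y of pin in the frame of bed between -0.008 and 0.008 m), for 0.2 s.
At the end, for the whole second after the job is handed in: Pin home in the hole (foot under 13 mm above the bench, 8 mm off the centre line, 0.12 rad off upright); template over it (hole within 9 mm of the pin), flat on the bed (underside 36 to 44 mm up, tilt under 0.04 rad), in line with it within 0.2 rad either way round; both at rest (all of step 1 and horizontal distance between template and pin below 0.009 m and height (world z) of template between 0.036 and 0.044 m and angle between template's own z axis and vertical below 0.04 rad and angle between the x axis of template and the x axis of bed, either way round below 0.2 rad and linear speed of each of template, pin below 0.02 m/s); the robot touches nothing.
It fails at once if a bystander (last, hammer, tin, cone, awl or cup) is moved by more than 30 mm (distance of any of last, hammer, tin, cone, awl, cup from where it was at the start of the episode above 0.03 m).
It also fails if it takes over 72 s, if anything falls off the work surface, if the arm or the gripper's body presses on something with over 40 N, if the wrist force passes 120 N, or if a joint passes its speed limit or range.

## Working session

There is one attempt and no reset: what is moved stays moved. The work goes in short steps, Python scripts to look and compute and a tool call to move; the robot and the scene stay as the last step left them, time stands still between calls to the robot, and variables do not carry over. Pictures are saved under pics/ and viewed, about 8 in all and at most 12, crops included, and the job is handed in when it is done.

Besides the shell and the picture viewer there is one more tool, called after "Request:" in YAML: its name, and indented under it one key for each argument. carry_out: Moves the arm, as the interface text tells. Its arguments: {"type":"object","properties":{"dp":{"type":"array"},"rot":{"type":"array"},"fingers":{"type":"number"},"squeeze":{"type":"number"}},"required":["dp","rot"]}

```bash
mkdir -p pics; cat > h.py <<'E'
import numpy as np, cv2
from plant import robot
def K(im): return np.array([[im['fx'],0,im['cx']],[0,im['fy'],im['cy']],[0,0,1.]])
def pts(im,uv,z=None):
    """pixels -> world on plane z, or through the depth map"""
    uv=np.atleast_2d(np.asarray(uv,float)); R=np.array(im['R']);t=np.array(im['t'])
    n=cv2.undistortPoints(uv.reshape(-1,1,2),K(im),np.array(im['dist'],float)).reshape(-1,2)
    d=np.c_[n,np.ones(len(n))]@R; c=-R.T@t
    if z is None:
        s=im['z_map'][uv[:,1].astype(int),uv[:,0].astype(int)]
    else: s=(z-c[2])/d[:,2]
    return c+d*s[:,None]
def cloud(im):
    h,w=im['z_map'].shape
    u,v=np.meshgrid(np.arange(w),np.arange(h))
    return pts(im,np.c_[u.ravel(),v.ravel()]).reshape(h,w,3)
def save(im,name): cv2.imwrite('pics/'+name,im['frame'][:,:,::-1])
E
python3 - <<'E'
from h import *
a=robot.get_image('top');b=robot.get_image('side')
save(a,'top0.png')
save(b,'side0.png')
print(robot.get_obs())
for i in (a,b): print(-np.array(i['R']).T@i['t'], np.array(i['R']).round(2).tolist())
E
```

```text
{'clock': 0.1, 'joints': array([ 1.10568050e+00,  3.78018624e-01,  7.97509028e-02,  1.27437842e+00,
       -3.05007123e-05,  1.46050564e+00]), 'joint_vel': array([ 5.13579039e-05, -1.46101947e-03,  3.33377258e-03, -2.40083431e-03,
       -3.75630360e-04,  4.98808892e-04]), 'joint_efforts': array([ 1.00996487e-03, -4.64694571e+01,  2.70582068e+01,  1.20167050e-02,
       -1.32949863e-04,  3.78189299e-06]), 'position': array([0.19950413, 0.53865569, 0.23043462]), 'eef_rot': array([-0.69537729,  0.69663766, -0.12496775,  0.12461728]), 'contact_force': array([ 0.06521943, -0.45699753, -0.19761111]), 'moment': array([-0.00828329,  0.04071149,  0.0079088 ]), 'grip_width': 0.9948631909542476}
[0.43016032 0.06881272 1.19175138] [[0.03, -1.0, 0.01], [-1.0, -0.03, -0.06], [0.06, -0.01, -1.0]]
[ 0.05511228 -0.67547966  0.58777416] [[0.85, -0.52, 0.01], [-0.25, -0.44, -0.86], [0.45, 0.73, -0.51]]
```

View pics/top0.png

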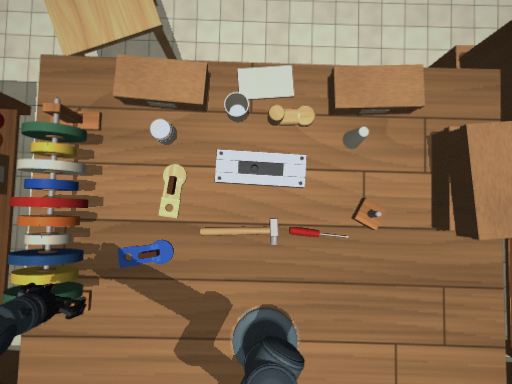

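View pics/side0.png

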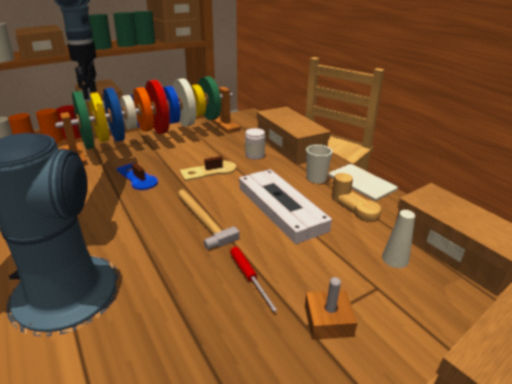

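The top view shows the bed at (261,168) with its dark strip, the template at (172,190) with its heel and hole near (169,210), and the pin in the rest at (372,213). The blue look-alike is at (147,253). The side view agrees.

```bash
python3 - <<'E'
from h import *
a=robot.get_image('top'); P=cloud(a); f=a['frame'].astype(int); Z=P[...,2]
hsv=cv2.cvtColor(a['frame'],cv2.COLOR_RGB2HSV)
def blob(m,box):
    x0,y0,x1,y1=box; M=np.zeros(m.shape,np.uint8); M[y0:y1,x0:x1]=m[y0:y1,x0:x1]
    n,l,s,c=cv2.connectedComponentsWithStats(M); k=1+s[1:,4].argmax(); return (l==k).astype(np.uint8)
def rect(m,z,name):
    c=max(cv2.findContours(m,cv2.RETR_EXTERNAL,cv2.CHAIN_APPROX_NONE)[0],key=cv2.contourArea).reshape(-1,2)
    w=pts(a,c,z)[:,:2]; r=cv2.minAreaRect((w*1000).astype(np.float32)); print(name,r, 'px',m.sum()); return r,w
bed=blob((hsv[...,1]<60)&(hsv[...,2]>110),(205,140,315,198)); rect(bed,.04,'bed')
st=blob(hsv[...,2]<90,(230,155,290,182)); rect(st,.038,'strip')
tm=blob((hsv[...,0]>20)&(hsv[...,0]<40)&(hsv[...,1]>50)&(hsv[...,2]>140),(155,158,192,225)); rect(tm,.008,'templ')
g=blob(hsv[...,2]<110,(160,170,185,200)); rect(g,.046,'grip(+side)')
g2=blob((Z>.036)&(Z<.056),(155,160,192,220));rect(g2,.046,'grip depth')
h=blob((hsv[...,0]<20),(162,200,178,217)); rect(h,.004,'hole')
m=blob(Z>.085,(355,195,395,235)); print('pin depth',m.sum(),np.median(P[m>0],0)); rect(m,.11,'pin')
m=blob((Z>.03)&(Z<.05),(345,190,395,240)); rect(m,.04,'rest')
print('bedz',np.median(Z[bed>0]),'templ z',np.median(Z[tm>0]), 'bench',np.median(Z[240:290,190:230]))
from numpy import s_
big=cv2.resize(a['frame'][150:230,150:400],None,fx=3.2,fy=3.2,interpolation=cv2.INTER_CUBIC)
# side cross-check of the pin
b=robot.get_image('side'); Q=cloud(b); m=(Q[...,2]>.06)&(Q[...,2]<.125); m[:270]=0;m[320:]=0;m[:,:320]=0;m[:,345:]=0
print('pin side',m.sum(),np.median(Q[m],0),Q[m][:,2].max())
E
```

```text
bed ((572.589599609375, 30.487693786621094), (300.6162109375, 110.67854309082031), 88.08555603027344) px 2370
strip ((573.4949340820312, 29.869789123535156), (145.51145935058594, 38.70562744140625), 88.15957641601562) px 513
templ ((490.9582214355469, 325.86395263671875), (78.5567398071289, 180.3537139892578), 84.45623779296875) px 758
grip(+side) ((506.2911682128906, 321.69189453125), (24.221099853515625, 59.95541763305664), 83.03923797607422) px 136
grip depth ((506.5299072265625, 324.3863220214844), (19.2724609375, 59.330379486083984), 81.27001190185547) px 107
hole ((433.4524841308594, 335.3587341308594), (20.52317237854004, 20.223234176635742), 2.515216588973999) px 45
pin depth 49 [ 0.43303291 -0.33443958  0.10775028]
pin ((431.81365966796875, -333.28253173828125), (15.484393119812012, 25.052366256713867), 1.717253565788269) px 49
rest ((430.82080078125, -336.7239990234375), (84.88432312011719, 82.09131622314453), 63.93063735961914) px 557
bedz 0.03933133292388746 templ z 0.007380260080495971 bench -0.0008405899276713313
pin side 265 [ 0.42429808 -0.34341354  0.09180976] 0.1111312388514587
```

```bash
cat >> h.py <<'E'
from scipy.spatial.transform import Rotation as Rt
def pose():
    o=robot.get_obs(); return np.array(o['position']),Rt.from_quat(o['eef_rot'],scalar_first=True)
def jyaw(R): return np.degrees(np.arctan2(*R.as_matrix()[[1,0],2]))
def go(x,y,z,yaw=None):
    """shift in mm along present tool axes; turn about tool y (rad) so jaw axis has this yaw (deg)"""
    p,R=pose(); M=R.as_matrix()
    print('at',(p*1000).round(1),'jaw yaw',jyaw(R).round(2),'down',M[:,1].round(4),'q6',robot.get_obs()['joints'][5].round(2))
    print('dp',(M.T@(np.array([x,y,z])-p*1000)).round(1), 'after levelling turn', )
    if yaw is not None:
        G=np.c_[np.cross([0,0,-1],[np.cos(np.radians(yaw)),np.sin(np.radians(yaw)),0]),[0,0,-1],[np.cos(np.radians(yaw)),np.sin(np.radians(yaw)),0]]
        print('rotvec',(R.inv()*Rt.from_matrix(G)).as_rotvec().round(3))
        print('dp if turned first',(G.T@(np.array([x,y,z])-p*1000)).round(1))
E
python3 - <<'E'
from h import *
go(500,30,260,90); go(500,30,260,-90)
w=robot.get_image('wrist'); print((-np.array(w['R']).T@w['t']).round(3),np.array(w['R']).round(2).tolist(),w['fx'])
E
```

```text
at [199.6 538.8 230.7] jaw yaw 69.67 down [-6.0e-04 -1.1e-03 -1.0e+00] q6 1.46
dp [ 458.5  -28.9 -372.8] after levelling turn
rotvec [ 0.001 -0.355 -0.   ]
dp if turned first [ 300.4  -29.3 -508.8]
at [199.6 538.8 230.7] jaw yaw 69.67 down [-6.0e-04 -1.1e-03 -1.0e+00] q6 1.46
dp [ 458.5  -28.9 -372.8] after levelling turn
rotvec [1.000e-03 2.787e+00 2.000e-03]
dp if turned first [-300.4  -29.3  508.8]
[0.132 0.565 0.374] [[0.35, 0.94, -0.0], [0.9, -0.33, 0.28], [0.27, -0.1, -0.96]] 266.7491020606142
```

Request:
carry_out:
  dp:
    - [0,0,0]
    - [0,0,0]
    - [0,0,0]
    - [25,-3,-42]
    - [25,-3,-42]
    - [25,-3,-42]
    - [25,-3,-42]
    - [25,-3,-42]
    - [25,-3,-42]
    - [25,-3,-42]
  rot:
    - [0,-0.118,0]
    - [0,-0.118,0]
    - [0,-0.119,0]
    - [0,0,0]
    - [0,0,0]
    - [0,0,0]
    - [0,0,0]
    - [0,0,0]
    - [0,0,0]
    - [0,0,0]

```text
clock: 1.25
position: [0.3754, 0.2435, 0.2525]
eef_rot: [0.707, -0.707, -0.0, 0.0]
contact_force: [0.3, -0.1, 0.8]
grip_width: 1.004
```

Request:
carry_out:
  dp:
    - [25,-3,-42]
    - [25,-2,-42]
    - [25,-2,-42]
    - [25,-1,-42]
    - [25,-1,-42]
    - [0,0,0]
    - [0,0,0]
  rot:
    - [0,0,0]
    - [0,0,0]
    - [0,0,0]
    - [0,0,0]
    - [0,0,0]
    - [0,0,0]
    - [0,0,0]

```text
clock: 1.95
position: [0.4999, 0.0345, 0.2609]
eef_rot: [0.707, -0.707, 0.001, -0.0]
contact_force: [-0.7, 0.5, -0.8]
grip_width: 1.0
```

```bash
python3 - <<'E'
from h import *
w=robot.get_image('wrist'); 
P=cloud(w); Z=P[...,2]
f=w['frame']; g=np.clip(f.astype(float)*2.0,0,255).astype(np.uint8)
zc=np.clip((Z-0.0)/0.05*255,0,255).astype(np.uint8)
cv2.imwrite('pics/w1.png',np.hstack([f[:,:,::-1],cv2.cvtColor(zc,cv2.COLOR_GRAY2BGR)])[:, :][::1,::1] if 0 else cv2.resize(np.hstack([g[:,:,::-1],cv2.cvtColor(zc,cv2.COLOR_GRAY2BGR)]),(800,300)))
go(431,-335,200,90)
E
```

```text
at [499.4  35.5 261. ] jaw yaw 89.98 down [-1.e-03  7.e-04 -1.e+00] q6 -0.06
dp [ -68.2   60.8 -370.6] after levelling turn
rotvec [-0.001 -0.    -0.001]
dp if turned first [ -68.4   61.  -370.5]
```

View pics/w1.png

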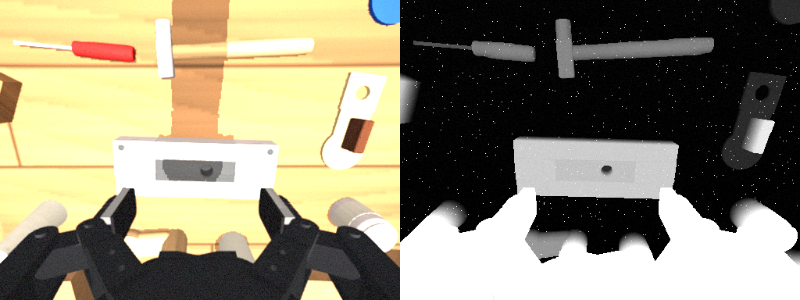

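The wrist view shows the blind hole at about (206,170) in the shrunk picture, in both colour and depth. The template is at (350,120) with its heel hole at (362,92). I'll measure both from this frame.

```bash
python3 - <<'E'
from h import *
w=robot.get_image('wrist'); P=cloud(w); Z=P[...,2]; hsv=cv2.cvtColor(w['frame'],cv2.COLOR_RGB2HSV)
def cen(m,box,z,n):
    x0,y0,x1,y1=box; M=np.zeros(Z.shape,np.uint8); M[y0:y1,x0:x1]=m[y0:y1,x0:x1]
    k,l,s,c=cv2.connectedComponentsWithStats(M); i=1+s[1:,4].argmax(); m=(l==i).astype(np.uint8)
    ct=max(cv2.findContours(m,0,cv2.CHAIN_APPROX_NONE)[0],key=cv2.contourArea).reshape(-1,2)
    q=pts(w,ct,z)[:,:2]*1000; r=cv2.minAreaRect(q.astype(np.float32)); (ex,ey),er=cv2.minEnclosingCircle(q.astype(np.float32))
    print(n,m.sum(),'rect',np.round(r[0],1),np.round(r[1],1),round(r[2],1),'circ',round(ex,1),round(ey,1),round(er,1),'centroid',(pts(w,c[i],z)*1000).round(1))
cen(Z<.033,(240,200,285,240),.038,'hole depth')
s=hsv[220:226,200:300,2]; print(hsv[218,240:290,2])
cen(hsv[...,2]<25,(250,205,280,230),.038,'hole col')
cen((Z>.03)&(Z<.05),(140,170,360,260),.04,'bed')
cen(abs(Z-.0375)<.0012,(190,195,310,240),.038,'strip')
T=(Z>.003)&(Z<.014); cen(T,(405,85,500,225),.008,'templ')
cen((Z<.004),(448,105,478,130),.008,'thole')
cen((Z>.04)&(Z<.06),(425,140,490,200),.046,'grip')
print('bench',np.median(Z[100:150,330:400]),'bed',np.median(Z[190:200,200:300]))
E
```

```text
hole depth 146 rect [571.6  51.7] [20.1 19.3] 62.1 circ 571.3 51.5 10.5 centroid [[571.3  51.7  38. ]]
[58 60 59 61 63 60 57 61 61 63 62 60 62 57 62 49 40 33 33 42 43 55 57 56
 52 49 40 32 34 32 30 47 56 60 58 63 58 58 57 55 59 58 56 67 93 95 97 96
 95 96]Traceback (most recent call last):
  File "<stdin>", line 11, in <module>
  File "<stdin>", line 5, in cen
ValueError: attempt to get argmax of an empty sequence
```

Request:
carry_out:
  dp:
    - [-9,0,-46]
    - [-9,0,-46]
    - [-9,0,-46]
    - [-9,0,-46]
    - [-8,0,-46]
    - [-8,0,-46]
    - [-8,0,-46]
    - [-8,0,-46]
    - [0,0,0]
    - [0,0,0]
  rot:
    - [0,0,0]
    - [0,0,0]
    - [0,0,0]
    - [0,0,0]
    - [0,0,0]
    - [0,0,0]
    - [0,0,0]
    - [0,0,0]
    - [0,0,0]
    - [0,0,0]

```text
clock: 3.05
position: [0.432, -0.3318, 0.2611]
eef_rot: [0.708, -0.707, -0.0, 0.0]
contact_force: [-0.4, 0.0, 0.1]
grip_width: 1.001
```

```bash
python3 - <<'E'
from h import *
w=robot.get_image('wrist'); P=cloud(w); Z=P[...,2]
zc=np.clip(Z/.13*255,0,255).astype(np.uint8)
cv2.imwrite('pics/w2.png',cv2.resize(np.hstack([w['frame'][:,:,::-1],cv2.cvtColor(zc,cv2.COLOR_GRAY2BGR)]),(800,300)))
m=(Z>.085)&(Z<.13)&(np.hypot(P[...,0]-.431,P[...,1]+.335)<.03); print('pin',m.sum(),np.median(P[m],0), P[m].min(0),P[m].max(0))
t=m&(Z>.106); print('pin top',t.sum(),P[t].mean(0))
m=(Z>.03)&(Z<.05)&(np.hypot(P[...,0]-.431,P[...,1]+.335)<.07); print('rest',P[m].mean(0))
go(431,-335,66,90)
E
```

```text
pin 283 [ 0.42835098 -0.33786576  0.10926209] [ 0.42080248 -0.34792443  0.08518812] [ 0.43982578 -0.32836089  0.11208385]
pin top 228 [ 0.43003599 -0.33835127  0.10949101]
rest [ 0.42778763 -0.3380853   0.04029416]
at [ 432.2 -331.   261.2] jaw yaw 90.11 down [-2.0e-04  1.2e-03 -1.0e+00] q6 -0.77
dp [ -1.2 195.2  -4.3] after levelling turn
rotvec [-0.001  0.002 -0.   ]
dp if turned first [ -1.2 195.2  -4. ]
```

View pics/w2.png

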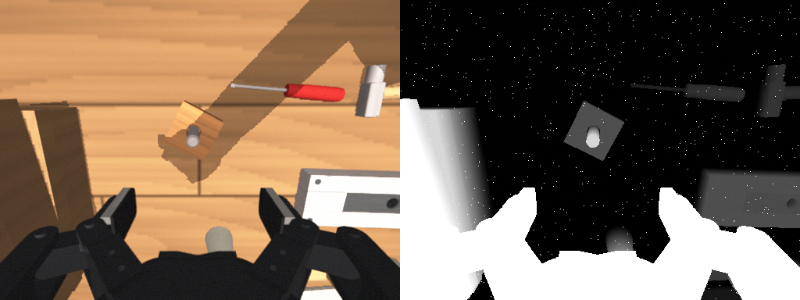

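The wrist view shows the pin top at (193,137), which puts it at (430,−338) mm with the top at 109.5 mm. That agrees with the top camera, so I'm descending and gripping.

Request:
carry_out:
  dp:
    - [-2,40,-6]
    - [0,40,0]
    - [0,40,0]
    - [0,35,0]
    - [0,20,0]
    - [0,14,0]
    - [0,4,0]
    - [0,0,0]
    - [0,0,0]
  rot:
    - [0,0,0]
    - [0,0,0]
    - [0,0,0]
    - [0,0,0]
    - [0,0,0]
    - [0,0,0]
    - [0,0,0]
    - [0,0,0]
    - [0,0,0]

```text
clock: 4.0
position: [0.4309, -0.3383, 0.0694]
eef_rot: [-0.707, 0.707, 0.001, -0.0]
contact_force: [-0.2, 0.3, 0.4]
grip_width: 0.996
```

Request:
carry_out:
  dp:
    - [0,0,0]
    - [0,0,0]
    - [0,0,0]
    - [0,0,0]
    - [0,0,0]
    - [0,0,0]
    - [0,0,0]
    - [0,0,0]
  rot:
    - [0,0,0]
    - [0,0,0]
    - [0,0,0]
    - [0,0,0]
    - [0,0,0]
    - [0,0,0]
    - [0,0,0]
    - [0,0,0]
  fingers: 0
  squeeze: 60

```text
clock: 4.8
position: [0.4301, -0.3388, 0.0686]
eef_rot: [-0.707, 0.707, 0.0, 0.0]
contact_force: [-0.5, 0.5, 5.2]
grip_width: 0.216
```

Request:
carry_out:
  dp:
    - [0,-20,0]
    - [0,-40,0]
    - [0,-40,0]
    - [0,0,0]
    - [0,0,0]
  rot:
    - [0,0,0]
    - [0,0,0]
    - [0,0,0]
    - [0,0,0]
    - [0,0,0]

```text
clock: 5.3
position: [0.4302, -0.3391, 0.1683]
eef_rot: [-0.707, 0.707, 0.0, 0.0]
contact_force: [-0.5, 0.4, -3.2]
grip_width: 0.217
```

```bash
python3 - <<'E'
from h import *
b=robot.get_image('side'); cv2.imwrite('pics/s2.png',cv2.resize(b['frame'][180:345,240:420,::-1],None,fx=3,fy=3))
go(572,51.6,168,90)
E
```

```text
at [ 429.4 -338.3  166.9] jaw yaw 90.01 down [-0.0014  0.0013 -1.    ] q6 -0.78
dp [142.7  -0.7 389.8] after levelling turn
rotvec [-0.001  0.    -0.001]
dp if turned first [142.6  -1.1 389.9]
```

View pics/s2.png

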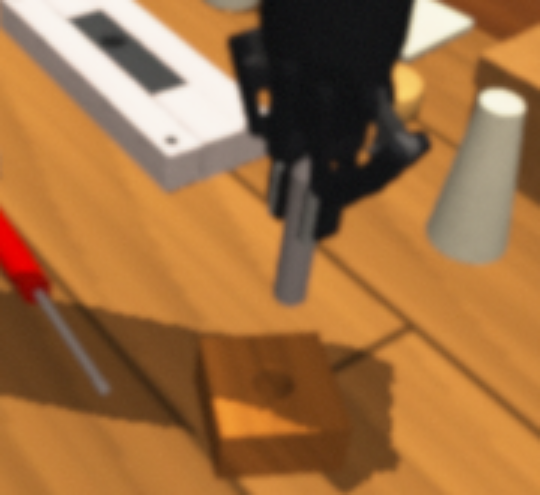

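The pin is gripped clear of the rest, foot at about (290,300), and looks upright. I'm carrying it over the hole.

Request:
carry_out:
  dp:
    - [8,0,20]
    - [16,0,42]
    - [16,0,44]
    - [16,0,44]
    - [16,0,44]
    - [16,0,44]
    - [16,0,44]
    - [16,0,44]
    - [14,0,38]
    - [9,0,26]
  rot:
    - [0,0,0]
    - [0,0,0]
    - [0,0,0]
    - [0,0,0]
    - [0,0,0]
    - [0,0,0]
    - [0,0,0]
    - [0,0,0]
    - [0,0,0]
    - [0,0,0]

```text
clock: 6.35
position: [0.5716, 0.0541, 0.1654]
eef_rot: [0.707, -0.707, 0.001, 0.003]
contact_force: [0.1, -0.6, -1.9]
grip_width: 0.221
```

Request:
carry_out:
  dp:
    - [0,20,0]
    - [0,20,0]
    - [0,10,0]
    - [0,0,0]
    - [0,0,0]
  rot:
    - [0,0,0]
    - [0,0,0]
    - [0,0,0]
    - [0,0,0]
    - [0,0,0]

```text
clock: 6.85
position: [0.5722, 0.0511, 0.1177]
eef_rot: [0.707, -0.707, 0.001, 0.001]
contact_force: [-0.2, 1.0, -1.5]
grip_width: 0.215
```

```bash
python3 - <<'E'
from h import *
go(572,51.6,97,90)
w=robot.get_image('wrist'); P=cloud(w)
cv2.imwrite('pics/w3.png',cv2.resize(w['frame'][150:330,140:380,::-1],None,fx=3,fy=3))
hs=cv2.cvtColor(w['frame'],cv2.COLOR_RGB2HSV)
Z=P[...,2]; d=np.hypot(P[...,0]-.572,P[...,1]-.0516)
m=(d<.03)&(Z>.055)&(Z<.14)
for lo in np.arange(.055,.13,.01):
    k=m&(Z>lo)&(Z<lo+.01)
    if k.sum()>5: print(round(lo,3),k.sum(),(P[k].mean(0)*1000).round(1),(P[k].min(0)*1000).round(),(P[k].max(0)*1000).round())
E
```

```text
at [572.2  51.1 117.7] jaw yaw 89.98 down [-1.8e-03  1.0e-04 -1.0e+00] q6 -0.02
dp [-0.1 20.7  0.5] after levelling turn
rotvec [-0.    -0.    -0.002]
dp if turned first [-0.2 20.7  0.5]
0.065 90 [565.1  51.4  70.3] [563.  42.  65.] [572.  61.  75.]
0.075 121 [565.3  51.4  79.9] [563.  41.  75.] [573.  61.  85.]
0.085 142 [565.3  51.5  90.2] [563.  41.  85.] [573.  61.  95.]
0.095 153 [565.3  51.4 100.1] [562.  42.  95.] [573.  61. 105.]
0.105 193 [565.3  51.4 110. ] [563.  41. 105.] [573.  61. 115.]
0.115 317 [564.3  51.2 121. ] [561.  31. 115.] [570.  72. 125.]
0.125 704 [564.1  51.4 130.4] [560.  28. 125.] [570.  74. 135.]
```

View pics/w3.png

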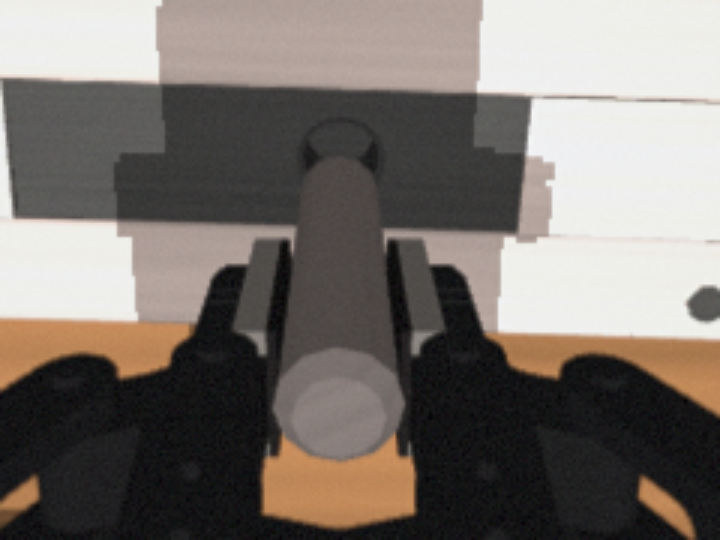

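The pin is upright and its foot lines up with the hole at (340,150). Now lowering in guarded steps.

Request:
carry_out:
  dp:
    - [0,8,0]
    - [0,8,0]
    - [0,5,0]
    - [0,3,0]
    - [0,2,0]
    - [0,0,0]
    - [0,0,0]
  rot:
    - [0,0,0]
    - [0,0,0]
    - [0,0,0]
    - [0,0,0]
    - [0,0,0]
    - [0,0,0]
    - [0,0,0]

```text
clock: 7.6
position: [0.573, 0.0513, 0.0924]
eef_rot: [0.707, -0.707, -0.0, -0.0]
contact_force: [-0.8, -0.0, -2.2]
grip_width: 0.215
```

Request:
carry_out:
  dp:
    - [0,4,0]
    - [0,4,0]
    - [0,4,0]
    - [0,4,0]
    - [0,3,0]
    - [0,0,0]
    - [0,0,0]
  rot:
    - [0,0,0]
    - [0,0,0]
    - [0,0,0]
    - [0,0,0]
    - [0,0,0]
    - [0,0,0]
    - [0,0,0]

```text
clock: 8.3
position: [0.5728, 0.0513, 0.0732]
eef_rot: [0.707, -0.707, -0.0, 0.0]
contact_force: [0.4, 0.2, -2.1]
grip_width: 0.218
```

Request:
carry_out:
  dp:
    - [0,2,0]
    - [0,2,0]
    - [0,1,0]
    - [0,1,0]
    - [0,0,0]
    - [0,0,0]
  rot:
    - [0,0,0]
    - [0,0,0]
    - [0,0,0]
    - [0,0,0]
    - [0,0,0]
    - [0,0,0]

```text
clock: 8.9
position: [0.5729, 0.0513, 0.0673]
eef_rot: [0.707, -0.707, -0.0, 0.0]
contact_force: [-0.8, -0.4, -2.0]
grip_width: 0.214
```

Request:
carry_out:
  dp:
    - [0,1,0]
    - [0,0,0]
    - [0,0,0]
  rot:
    - [0,0,0]
    - [0,0,0]
    - [0,0,0]

```text
clock: 9.2
position: [0.5731, 0.0513, 0.0666]
eef_rot: [0.707, -0.707, -0.0, -0.0]
contact_force: [0.5, -0.8, 0.8]
grip_width: 0.219
```

Request:
carry_out:
  dp:
    - [0,0,0]
    - [0,0,0]
    - [0,0,0]
    - [0,0,0]
    - [0,0,0]
    - [0,0,0]
    - [0,-10,0]
    - [0,-40,0]
    - [0,-50,0]
    - [0,-50,0]
  rot:
    - [0,0,0]
    - [0,0,0]
    - [0,0,0]
    - [0,0,0]
    - [0,0,0]
    - [0,0,0]
    - [0,0,0]
    - [0,0,0]
    - [0,0,0]
    - [0,0,0]
  fingers: 1

```text
clock: 10.2
position: [0.5721, 0.0513, 0.2183]
eef_rot: [0.707, -0.707, 0.0, 0.0]
contact_force: [2.2, -0.3, 0.8]
grip_width: 1.001
```

Request:
carry_out:
  dp:
    - [-30,-45,0]
    - [-40,0,0]
    - [0,0,0]
    - [0,0,0]
  rot:
    - [0,0,0]
    - [0,0,0]
    - [0,0,0]
    - [0,0,0]

```text
clock: 10.6
position: [0.5044, 0.0514, 0.2587]
eef_rot: [0.707, -0.707, -0.0, -0.0]
contact_force: [1.5, 0.4, 0.3]
grip_width: 1.001
```

```bash
cat > m.py <<'E'
from h import *
def pin(cam='wrist'):
    w=robot.get_image(cam); P=cloud(w); Z=P[...,2]; d=np.hypot(P[...,0]-.5725,P[...,1]-.0515)
    m=(d<.025)&(Z>.104)&(Z<.114); print(cam,'pin top',m.sum(),(P[m].mean(0)*1000).round(1),'med z',np.median(Z[m])); 
    k=(d<.025)&(Z>.055)&(Z<.1); print('pin body',k.sum(),(P[k].mean(0)*1000).round(1))
    n=(d>.03)&(d<.06)&(abs(Z-.04)<.01); print('bed z',np.median(Z[n]))
    return w,P
E
python3 - <<'E'
from m import *
w,P=pin(); save(w,'w4.png'); Z=P[...,2]; pin('top')
# template: top face pixels in its neighbourhood
d=np.hypot(P[...,0]-.49,P[...,1]-.326)
m=((Z>.003)&(Z<.014)&(d<.12)).astype(np.uint8)
ct=max(cv2.findContours(cv2.morphologyEx(m,cv2.MORPH_CLOSE,np.ones((3,3))),0,1)[0],key=cv2.contourArea).reshape(-1,2)
q=pts(w,ct,.008)[:,:2]*1000; print('templ',cv2.minAreaRect(q.astype(np.float32)),ct.min(0),ct.max(0))
g=(Z>.042)&(Z<.052)&(d<.09); print('grip',g.sum(),P[g].mean(0),cv2.minAreaRect((P[g][:,:2]*1000).astype(np.float32)))
go(507,324,200,83)
E
```

```text
wrist pin top 195 [572.6  51.6 107.3] med z 0.10755648012049518
pin body 196 [566.1  51.7  79.4]
bed z 0.03981132021921413
top pin top 0 [nan nan nan] med z nan
pin body 0 [nan nan nan]
bed z nan
templ ((490.9615173339844, 326.222900390625), (83.36336517333984, 181.82034301757812), 82.68560028076172) [401  88] [485 214]
grip 617 [0.50641058 0.32388676 0.04571189] ((507.5656433105469, 324.9278564453125), (18.056371688842773, 59.46349334716797), 83.76895904541016)
at [505.9  51.3 258.2] jaw yaw 90.01 down [ 1.1e-03  1.0e-04 -1.0e+00] q6 -0.02
dp [  1.1  58.2 272.7] after levelling turn
rotvec [-0.     0.122  0.001]
dp if turned first [-32.1  58.2 270.8]m.py:4: RuntimeWarning: Mean of empty slice.
  m=(d<.025)&(Z>.104)&(Z<.114); print(cam,'pin top',m.sum(),(P[m].mean(0)*1000).round(1),'med z',np.median(Z[m]));
  ret = um.true_divide(
  return _methods._mean(a, axis=axis, dtype=dtype,
  ret = ret.dtype.type(ret / rcount)
m.py:5: RuntimeWarning: Mean of empty slice.
  k=(d<.025)&(Z>.055)&(Z<.1); print('pin body',k.sum(),(P[k].mean(0)*1000).round(1))
```

View pics/w4.png

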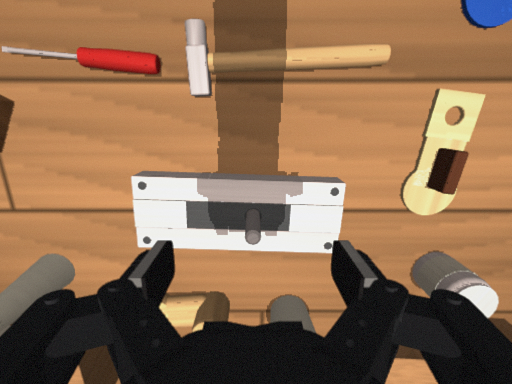

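The pin is home: top at 107.5 mm, at (572.6, 51.6). The template lies with its heel hole at (455,115) px and its grip at (447,170) px, which is (507,324) mm with its axis at −6.8°. Next I go and grasp the grip.

Request:
carry_out:
  dp:
    - [0,0,0]
    - [-5,0,40]
    - [-6,20,46]
    - [-6,20,46]
    - [-5,20,46]
    - [-5,20,46]
    - [-5,20,46]
    - [0,0,0]
    - [0,0,0]
  rot:
    - [0,0.119,0]
    - [0,0,0]
    - [0,0,0]
    - [0,0,0]
    - [0,0,0]
    - [0,0,0]
    - [0,0,0]
    - [0,0,0]
    - [0,0,0]

```text
clock: 11.6
position: [0.5053, 0.322, 0.1573]
eef_rot: [-0.705, 0.706, -0.042, 0.041]
contact_force: [0.2, -0.7, 0.4]
grip_width: 0.999
```

```bash
python3 - <<'E'
from h import *
w=robot.get_image('wrist'); P=cloud(w); Z=P[...,2]
d=np.hypot(P[...,0]-.507,P[...,1]-.324); g=(Z>.043)&(Z<.05)&(d<.04)
print('grip',g.sum(),P[g].mean(0),cv2.minAreaRect((P[g][:,:2]*1000).astype(np.float32)))
d=np.hypot(P[...,0]-.4325,P[...,1]-.333); m=(Z>.004)&(Z<.012)&(d<.03); h=(Z<.003)&(d<.02); print('hole',h.sum(),m.sum(),P[h].mean(0))
go(507,324.3,14,83.2)
E
```

```text
grip 1029 [0.5055544  0.3261296  0.04599356] ((506.880859375, 326.23284912109375), (17.809545516967773, 59.26579284667969), 82.9825668334961)
hole 477 2203 [0.43280037 0.33566732 0.00050242]
at [505.8 321.1 158.3] jaw yaw 83.21 down [-4.e-04 -8.e-04 -1.e+00] q6 0.58
dp [  0.8 144.3   3.5] after levelling turn
rotvec [ 0.001  0.    -0.   ]
dp if turned first [  0.8 144.3   3.3]
```

Request:
carry_out:
  dp:
    - [1,30,5]
    - [0,35,0]
    - [0,35,0]
    - [0,25,0]
    - [0,13,0]
    - [0,6,0]
    - [0,0,0]
    - [0,0,0]
  rot:
    - [0,0,0]
    - [0,0,0]
    - [0,0,0]
    - [0,0,0]
    - [0,0,0]
    - [0,0,0]
    - [0,0,0]
    - [0,0,0]

```text
clock: 12.45
position: [0.5084, 0.3263, 0.0164]
eef_rot: [0.706, -0.705, 0.041, -0.043]
contact_force: [0.0, -0.1, 0.3]
grip_width: 1.0
```

Request:
carry_out:
  dp:
    - [0,0,0]
    - [0,0,0]
    - [0,0,0]
    - [0,0,0]
    - [0,0,0]
    - [0,0,0]
    - [0,0,0]
    - [0,0,0]
  rot:
    - [0,0,0]
    - [0,0,0]
    - [0,0,0]
    - [0,0,0]
    - [0,0,0]
    - [0,0,0]
    - [0,0,0]
    - [0,0,0]
  fingers: 0
  squeeze: 60

```text
clock: 13.25
position: [0.5072, 0.3261, 0.0151]
eef_rot: [0.706, -0.706, 0.042, -0.042]
contact_force: [-0.5, 0.5, 2.9]
grip_width: 0.2
```

Request:
carry_out:
  dp:
    - [0,-10,0]
    - [0,-30,0]
    - [0,-40,0]
    - [0,-40,0]
    - [0,-25,0]
    - [0,0,0]
  rot:
    - [0,0,0]
    - [0,0,0]
    - [0,0,0]
    - [0,0,0]
    - [0,0,0]
    - [0,0,0]

```text
clock: 13.85
position: [0.5093, 0.3272, 0.1644]
eef_rot: [0.707, -0.704, 0.04, -0.044]
contact_force: [0.7, 0.6, -2.8]
grip_width: 0.203
```

Request:
carry_out:
  dp:
    - [0,0,-20]
    - [0,0,-40]
    - [0,0,-45]
    - [0,0,-45]
    - [0,0,-40]
    - [0,0,-10]
    - [0,0,0]
  rot:
    - [0,0,0]
    - [0,0,0]
    - [0,0,0]
    - [0,0,0]
    - [0,0,0]
    - [0,0,0]
    - [0,0,0]

```text
clock: 14.55
position: [0.4819, 0.126, 0.1585]
eef_rot: [-0.706, 0.706, -0.044, 0.042]
contact_force: [-0.2, 0.9, -3.2]
grip_width: 0.198
```

Request:
carry_out:
  dp:
    - [0,0,0]
    - [0,0,0]
    - [0,0,0]
    - [0,0,0]
    - [0,0,0]
    - [0,0,0]
    - [0,0,0]
    - [0,0,0]
    - [0,0,0]
    - [0,0,0]
  rot:
    - [0,0.1485,0]
    - [0,0.1485,0]
    - [0,0.1485,0]
    - [0,0.1485,0]
    - [0,0.1485,0]
    - [0,0.1485,0]
    - [0,0.1485,0]
    - [0,0.1485,0]
    - [0,0.1485,0]
    - [0,0.1485,0]

```text
clock: 15.55
position: [0.483, 0.1291, 0.1589]
eef_rot: [0.491, -0.491, 0.51, -0.509]
contact_force: [-0.3, -0.2, -1.6]
grip_width: 0.199
```

```bash
python3 - <<'E'
from h import *
o=robot.get_obs(); print(o['clock'],o['grip_width'],o['contact_force'])
go(575,-23,150,-1.9)
b=robot.get_image('wrist'); save(b,'w5.png')
E
```

```text
15.55 0.19908335682658687 [-0.29810809 -0.20210263 -1.59525722]
at [483.  129.1 158.9] jaw yaw -2.12 down [-1.2e-03  8.0e-04 -1.0e+00] q6 1.74
dp [148.6   8.7  97.6] after levelling turn
rotvec [ 0.001 -0.004 -0.001]
dp if turned first [148.9   8.9  97. ]
```

View pics/w5.png

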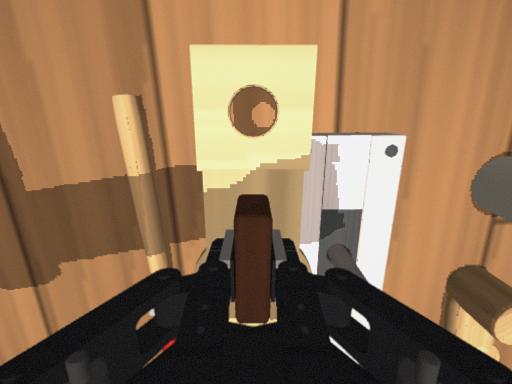

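The wrist view shows the template held, with its heel hole at (253,110) px and the pin at (340,255). I'll measure the hole and tilt in hand, then work out the shift.

```bash
cat >> m.py <<'E'
def templ():
    w=robot.get_image('wrist'); P=cloud(w); Z=P[...,2]; p,R=pose(); zt=p[2]-.015+.008
    m=(abs(Z-zt)<.012); M=np.zeros(Z.shape,np.uint8); M[20:240,150:350]=m[20:240,150:350]
    M[:, :]=M*(w['frame'].astype(int).sum(2)>150)
    pl=P[M>0]; A=np.c_[pl[:,:2]-p[:2],np.ones(len(pl))]; c,*_=np.linalg.lstsq(A,pl[:,2],rcond=None)
    print('face',len(pl),'tilt',c[:2].round(4),'z at tcp',(c[2]*1000).round(1),'expected',(zt*1000).round(1))
    ct,h=cv2.findContours(M,cv2.RETR_CCOMP,cv2.CHAIN_APPROX_NONE)
    zz=np.median(pl[:,2])
    inn=[k for k,q in zip(ct,h[0]) if q[3]>=0 and cv2.contourArea(k)>300]
    for k in inn:
        q=pts(w,k.reshape(-1,2),zz)[:,:2]*1000; (e,s,a)=cv2.fitEllipse(q.astype(np.float32)); print('hole',np.round(e,1),np.round(s,1)); 
    out=max([k for k,q in zip(ct,h[0]) if q[3]<0],key=cv2.contourArea)
    q=pts(w,out.reshape(-1,2),zz)[:,:2]*1000
    print('outer',cv2.minAreaRect(q.astype(np.float32)))
    d=(np.array(e)-p[:2]*1000); print('hole-TCP',d.round(1),'len',np.hypot(*d).round(1),'template axis yaw',np.degrees(np.arctan2(-d[1],-d[0])).round(2))
    return np.array(e),w,P
E
python3 - <<'E'
from m import *
e,w,P=templ(); Z=P[...,2]
d=np.hypot(P[...,0]-.5725,P[...,1]-.0515); m=(d<.02)&(Z>.105)&(Z<.112); print('pin top',m.sum(),P[m].mean(0))
p,R=pose(); s=np.array([572.6,51.6])-e; print('shift world',s.round(1)); go(p[0]*1000+s[0],p[1]*1000+s[1],p[2]*1000)
E
```

```text
face 18218 tilt [-0.0022 -0.0004] z at tcp 152.3 expected 152.0
hole [486.3 203.5] [25. 25.]
outer ((485.2976989746094, 182.08096313476562), (106.75582885742188, 63.9434700012207), 87.50737762451172)
hole-TCP [ 3.3 74.7] len 74.8 template axis yaw -92.52
pin top 0 [nan nan nan]
shift world [  86.3 -151.9]
at [483.  128.8 159. ] jaw yaw -1.76 down [-1.1e-03  6.0e-04 -1.0e+00] q6 1.73
dp [149.2  -0.2  91. ] after levelling turn<stdin>:3: RuntimeWarning: Mean of empty slice.
  ret = um.true_divide(
```

Request:
carry_out:
  dp:
    - [15,0,9]
    - [30,0,18]
    - [35,0,21]
    - [35,0,22]
    - [24,0,15]
    - [10,0,6]
    - [0,0,0]
    - [0,0,0]
  rot:
    - [0,0,0]
    - [0,0,0]
    - [0,0,0]
    - [0,0,0]
    - [0,0,0]
    - [0,0,0]
    - [0,0,0]
    - [0,0,0]

```text
clock: 16.45
position: [0.5686, -0.0232, 0.1593]
eef_rot: [0.492, -0.492, 0.508, -0.507]
contact_force: [0.7, 1.1, -2.2]
grip_width: 0.2
```

```bash
python3 - <<'E'
from m import *
e,w,P=templ(); Z=P[...,2]; save(w,'w6.png')
d=np.hypot(P[...,0]-.5725,P[...,1]-.0515); m=(d<.03)&(Z>.1)&(Z<.114); print('pin top',m.sum(),P[m].mean(0),P[m].min(0),P[m].max(0))
p,R=pose(); s=np.array([572.6,51.6])-e; print('shift world',s.round(1)); go(p[0]*1000+s[0],p[1]*1000+s[1],p[2]*1000)
E
```

```text
face 18210 tilt [-0.0021 -0.    ] z at tcp 152.6 expected 152.4
hole [571.1  51.4] [25.  25.1]
outer ((570.3345336914062, 29.940418243408203), (106.76792907714844, 63.921356201171875), 88.05916595458984)
hole-TCP [ 2.7 74.3] len 74.4 template axis yaw -92.07
pin top 631 [0.57405596 0.0517866  0.10767996] [0.56465957 0.0421919  0.10434585] [0.5838128  0.06111294 0.11076908]
shift world [1.5 0.2]
at [568.4 -22.9 159.4] jaw yaw -1.75 down [-0.0013  0.0011 -1.    ] q6 1.45
dp [-0.2 -0.   1.5] after levelling turn
```

View pics/w6.png

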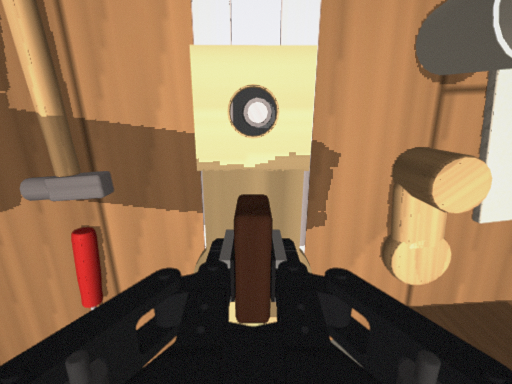

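The pin top shows through the heel hole at (258,112) px, against the hole's centre at (253,110). It sits about 2.5 mm along +x. I'll correct that and lower in guarded steps.

Request:
carry_out:
  dp:
    - [0,5,2.5]
    - [0,15,0]
    - [0,10,0]
    - [0,5,0]
    - [0,5,0]
    - [0,5,0]
    - [0,5,0]
    - [0,0,0]
  rot:
    - [0,0,0]
    - [0,0,0]
    - [0,0,0]
    - [0,0,0]
    - [0,0,0]
    - [0,0,0]
    - [0,0,0]
    - [0,0,0]

```text
clock: 17.3
position: [0.5713, -0.0246, 0.1091]
eef_rot: [0.491, -0.492, 0.509, -0.508]
contact_force: [-0.3, -0.5, -2.0]
grip_width: 0.205
```

Request:
carry_out:
  dp:
    - [0,8,0]
    - [0,10,0]
    - [0,10,0]
    - [0,10,0]
    - [0,8,0]
    - [0,3,0]
    - [0,0,0]
    - [0,0,0]
  rot:
    - [0,0,0]
    - [0,0,0]
    - [0,0,0]
    - [0,0,0]
    - [0,0,0]
    - [0,0,0]
    - [0,0,0]
    - [0,0,0]

```text
clock: 18.1
position: [0.572, -0.0247, 0.061]
eef_rot: [-0.492, 0.492, -0.508, 0.508]
contact_force: [-0.2, 1.1, -1.5]
grip_width: 0.198
```

Request:
carry_out:
  dp:
    - [0,1,0]
    - [0,1,0]
    - [0,1,0]
    - [0,1,0]
    - [0,0,0]
    - [0,0,0]
  rot:
    - [0,0,0]
    - [0,0,0]
    - [0,0,0]
    - [0,0,0]
    - [0,0,0]
    - [0,0,0]

```text
clock: 18.7
position: [0.5717, -0.0246, 0.0568]
eef_rot: [0.492, -0.492, 0.508, -0.508]
contact_force: [0.3, -0.3, -1.9]
grip_width: 0.2
```

Underside is about 41.8 mm up; two more mm, then release and retreat.

Request:
carry_out:
  dp:
    - [0,1,0]
    - [0,1,0]
    - [0,0,0]
    - [0,0,0]
  rot:
    - [0,0,0]
    - [0,0,0]
    - [0,0,0]
    - [0,0,0]

```text
clock: 19.1
position: [0.5719, -0.0247, 0.0552]
eef_rot: [-0.492, 0.492, -0.508, 0.508]
contact_force: [-1.0, -0.5, 1.6]
grip_width: 0.199
```

Request:
carry_out:
  dp:
    - [0,0,0]
    - [0,0,0]
    - [0,0,0]
    - [0,0,0]
    - [0,0,0]
    - [0,0,0]
    - [0,-10,0]
    - [0,-40,0]
    - [0,-50,0]
    - [0,-50,0]
  rot:
    - [0,0,0]
    - [0,0,0]
    - [0,0,0]
    - [0,0,0]
    - [0,0,0]
    - [0,0,0]
    - [0,0,0]
    - [0,0,0]
    - [0,0,0]
    - [0,0,0]
  fingers: 1

```text
clock: 20.1
position: [0.571, -0.0245, 0.2068]
eef_rot: [0.492, -0.492, 0.508, -0.508]
contact_force: [1.5, -0.7, 0.2]
grip_width: 0.999
```

Request:
carry_out:
  dp:
    - [0,-40,0]
    - [0,0,0]
    - [0,0,0]
    - [0,0,0]
  rot:
    - [0,0,0]
    - [0,0,0]
    - [0,0,0]
    - [0,0,0]

```text
clock: 20.5
position: [0.571, -0.0245, 0.2438]
eef_rot: [0.491, -0.492, 0.509, -0.508]
contact_force: [-0.3, -0.1, -0.8]
grip_width: 1.0
```

```bash
python3 - <<'E'
from h import *
w=robot.get_image('wrist'); save(w,'w7.png'); P=cloud(w); Z=P[...,2]; f=w['frame'].astype(int)
hsv=cv2.cvtColor(w['frame'],cv2.COLOR_RGB2HSV)
m=(abs(Z-.048)<.005)&(hsv[...,0]>20)&(hsv[...,0]<40)&(hsv[...,1]>50)&(np.abs(P[...,0]-.573)<.06)
q=P[m]; c=np.linalg.lstsq(np.c_[q[:,:2]-q[:,:2].mean(0),np.ones(len(q))],q[:,2],rcond=None)[0]
print('templ face',m.sum(),'tilt',c[:2].round(4),'z',c[2].round(4),'rect',cv2.minAreaRect((q[:,:2]*1000).astype(np.float32)))
d=np.hypot(P[...,0]-.573,P[...,1]-.0515); k=(d<.02)&(Z>.104)&(Z<.114); print('pin top',k.sum(),P[k].mean(0),P[k].min(0),P[k].max(0))
g=(d>.04)&(d<.12)&(Z>.082)&(Z<.09)&(abs(P[...,0]-.573)<.02); print('grip',cv2.minAreaRect((P[g][:,:2]*1000).astype(np.float32)),np.median(Z[g]))
b=abs(Z-.04)<.003; b&=(hsv[...,1]<60)&(abs(P[...,0]-.573)<.07); print('bed',cv2.minAreaRect((P[b][:,:2]*1000).astype(np.float32)))
o=robot.get_obs(); print(o['clock'],o['contact_force'],o['position'])
E
```

```text
templ face 3011 tilt [-0.0004  0.0002] z 0.0484 rect ((569.1333618164062, -8.702796936035156), (180.6139678955078, 69.04507446289062), 87.55558013916016)
pin top 310 [0.573927  0.051678  0.1075418] [0.56463574 0.04248338 0.10419335] [0.58382377 0.06086827 0.11082635]
grip ((571.9393920898438, -24.186664581298828), (58.543785095214844, 17.834381103515625), 87.6943130493164) 0.0860916766037772
bed ((572.187255859375, 25.4473876953125), (290.82073974609375, 109.75820922851562), 88.03759002685547)
20.55 [-2.15452024e-04 -1.45321503e-01 -5.76923117e-01] [ 0.57072908 -0.02450907  0.24331594]
```

View pics/w7.png

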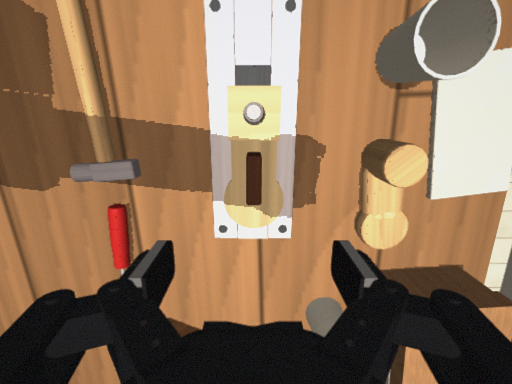

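The view shows the template flat on the bed, with the pin up through its heel hole at (254,112) px, and the gripper well clear. Handing in.

```bash
python3 -c "
from plant import robot
robot.job_done()"
```

```text
the job is handed in; nothing more can be done
```

The pin is standing home in the blind hole and the template is over it, flat on the bed. I handed the job in at about 20.6 s. I had found the hole in the wrist camera's colour and depth pictures, so the pin went straight in without searching along the strip.

**Last checks, from the wrist camera with the gripper about 0.2 m up:**
- **Pin:** its top is 107.5 mm above the bench, against 108 mm nominal. I saw no lean.
- **Template:** its underside is about 40.4 mm up and its tilt is under 0.001 rad. It is in line with the bed to about 0.01 rad, with the toe towards −y.
- **Heel hole:** the template's hole is about 1–2 mm from the pin's axis, worked out from where the grip is.
- **Contact and bystanders:** the gripper is open and touching nothing. I kept clear of the bystanders and saw none out of place, though I didn't measure their positions again at the end.

**Disagreements:**
- **Pin position:** two wrist views put the pin's x 1.5 mm apart (572.6 and 574.1 mm), within the calibration error. I used a value between the two.
- **Top camera:** a pin check from the top camera gave no reading, because no pin pixels showed in that view. I relied on the wrist views instead.

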